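# Set the green study on the table easel

## Robot

A 6-joint arm with a two-finger parallel gripper is mounted at the origin on the work surface. World frame = base frame: x ahead of the robot, y to its left, z up, the work surface at z = 0. Lengths are in m, angles in rad, forces in N, time in s.
With the tool pointing down it reaches from about 0.2 to 0.875 m from the base axis. Payload 3.4 kg.
Tool frame: the origin (TCP) lies between the finger pads; the fingertips stand 25 mm ahead of it and the grasp point (between the pads) lies 6 mm ahead of it (r.nose_length is the z of the fingertips in the tool frame, in m); z points along the fingers, x is the direction in which the jaws open and shut, and the axes are right-handed (so a half turn about z gives the same grasp; the last joint's range is limited). The gripper opens to 94 mm and grips with 3 to 60 N. Pads are 16 mm wide; open, the fingers measure 119 mm over their backs; the gripper's body (75 mm by 177 mm) begins 78 mm behind the grasp point.
Start: joints at [-0.121, 0.276, 1.505, -0, 1.361, -0.121], TCP at [0.575, -0, 0.23] pointing down, gripper open.
Joint ranges: [-2.89, 2.89], [-0.75, 2.08], [0.22, 2.7], [-1.18, 4.32], [0.11, 2.71], [-2.7, 2.7]. Speed limits (rad/s): [2.57, 2.57, 3.14, 3.14, 3.14, 3.14].

## Interface

Orientations are given as a unit quaternion [w, x, y, z].
In Python, from plant import r, gripper_to, inverse_kinematics, vision, models, telemetry gives the robot as it stands. Calls block until the motion is done:
- r.move_to(position, orientation): joint-space move of the TCP to a pose.
- r.move_l(position, rot=None, vel=0.15, guard=None): straight line of the TCP; rot=None keeps the orientation; vel is the mean speed in m/s. With guard (N) it stops when the force on the tool has changed by that much, and returns True; else False.
- r.movej(angles): joint-space move.
- gripper_to(opening, f_grip=None): finger opening in m; f_grip is the grip in N (None keeps the last); returns when the fingers have stopped.
- r.hold(seconds).
- inverse_kinematics(position, orientation): joint angles nearest the present ones, or None.
- vision.snapshot(name): name is "scene" or "side" or "wrist"; returns the picture (420x560x3 uint8, red, green, blue); there is no depth.
- vision.get_calibration(name): a dict with "fx", "fy", "cx", "cy" (pixels), "D" ([k1, k2, p1, p2, k3] as OpenCV has them; the pictures are not rectified), "position" and "orientation" of the camera in the world. Camera axes: x right, y down, z forward; pixel columns grow to the right and rows downward; lengths in m; the calibration is good to about 2 mm. A picture is of the moment at which its call begins: read the wrist's pose just before it. get_calibration takes no time and is no camera call; for the wrist camera it gives the pose at the moment of the call.
A pose or a line that the arm cannot do raises r.PlanningError and nothing moves.
- r.sign_off(): hands the job in, once; it reports no verdict.
Trained networks look in the newest picture that a camera, given by its name, has taken for a name from the list of things; names that differ only in an ending like _2 or _b are one class to them, and where a whole thing is asked for, a point or a joint stands for the part that bears it (a point fixed in the world has none). Each returns a list of dicts, best first, with "score" (0 to 1); they miss things now and then, are a little off and sometimes report something else, mostly with a low value. They report only what shows in the picture. A call takes as long as a camera call. They do not tell look-alikes from the thing itself.
- models.boxes_of(thing, camera): "at" ([x, y, z] in m, in world coordinates, good to about 4 mm: the middle of the surface that is visible of it).
- models.regions_of(thing, camera): "pixels" (420x560 bool, what is visible of it).
- models.mark_of(thing, camera): "at" ([x, y, z] in m, in world coordinates, good to about 4 mm: a listed point, or the origin of a listed thing).
Readings, each from a call of its own:
- telemetry.current_t(): time.
- telemetry.current_joints(): joint angles.
- telemetry.current_dq(): joint speeds.
- telemetry.current_joint_efforts(): joint torques, N m.
- telemetry.current_ee_pos(): TCP position.
- telemetry.current_tool_rot(): TCP orientation.
- telemetry.current_wrist_force(): force on the tool from outside, world axes, zero at the start.
- telemetry.current_torque(): the same for the moment, N m.
- telemetry.current_opening(): finger opening in m.
Only numpy, scipy, OpenCV 4.12 (cv2) and the standard library are available. Lean on these libraries where they do the work, as an engineer would, in place of code of your own. Each camera call takes 0.05 s, during which the arm holds its last target. There are 200 camera calls.

## Task

Fetch the green panel with the white streak from the lower board of the drying shelf: slide it out flat until its near end overhangs the board's front edge so that it can be gripped, and take it out. Stand it centred on the ledge of the table easel, painted side out and lying back flat against the mast, then bring the easel's sliding clamp gently down onto its top edge, and leave the other panel, the bottle, the pot and the jars as they are.

Things in the scene. Friction and masses are not known exactly. Their poses are not given: they have to be found in the camera images.
- panel: green painted panel with a white streak: hardboard strip 150 long, 58 wide, 3 mm thick, about 35 g. Origin at the centre of its underside; x along its length, y across, z out of the painted face. Slides easily on the shelf board (friction about 0.3), fingertips hold it better: a tip pressed on its face with 4 to 8 N drags it; pressed beyond the board's edge it would tip.
- other_panel: dark blue panel with a yellow patch, same size and axes as the green one, lying beside it on the lower board; it stays there
- rack: two-tier wooden drying shelf, fixed. Origin on the table below the middle of the lower board's front edge; x points from that edge to the shelf's back, z up. Lower board x 0 to 200, y -105 to 105, top at z 65, 12 thick (mm); below it the side cheeks start at x 30. The panels lie on it along x, one each side of the middle, near ends 20 to 40 behind the edge, reaching back under the slats.
- rack_slat (a point): middle of the front edge of the shelf's upper tier, on its underside (rack x 56, y 0, z 180 mm). The tier is three slats over the whole width, rack x 56 to 148, z 180 to 190, with small pots standing on it at x 104 to 136, up to z 224; its side walls stand at y 99 to 111 and -111 to -99, x 53 to 152.
- easel_mast: leaning mast of the wooden table easel, fixed: origin in the middle of the ledge's seat at the mast's front face, 55 mm above the table; z up along the mast, which leans back 35 degrees; x out of the front face, y across. Mast 40 wide, 18 thick (x -18 to 0), up to z 315. Ledge 150 wide, seat x 0 to 17, then a lip x 17 to 22 standing 9 above the seat. A leg behind; feet within 200 (mm).
- clamp (a joint): the clamp's place on the mast in m: 0 puts the underside of its lip 110 mm above the ledge's seat (along the mast), larger is higher, up to 0.13. Resting on the 150 mm panel stood on the ledge it reads 0.040. It may start too low to let the panel in. It stays where it is left; sliding it takes about 3 N.
- clamp_grip (a point): middle of the clamp's wooden sleeve: 54 wide (mast y), 34 deep (mast x -26 to 8), 45 high along the mast; this point is at mast x -9, 27 mm above the lip's underside. At its lower end the lip juts out to mast x 18, 8 thick, with a nib hanging 6 lower from x 13 to 18. A brass screw knob sticks out behind to x -46 (mm). Axes as the mast's.
- brush_jar: glass jar with brushes, 64 mm across, 90 tall, brushes to about 230; origin under its centre; stays
- medium_bottle: white bottle, 54 mm across, 145 tall; origin under its centre; stays
- paint_pot: blue pot with white lid, 54 mm across, 60 tall; origin under its centre; stays
- water_jar: amber jar with steel lid, 60 mm across, 85 tall; origin under its centre; stays
There are look-alikes about, which are no part of the job. Leave any orange or pink look-alike of the panel alone.

How it is judged:
On the way, in this order (a step that is already met when the one before it is completed fails the run):
1. the green panel lies flat on the lower board with its near end overhanging the front edge by 15 mm or more (x of panel in the frame of rack between 0 and 0.06 m and z of panel in the frame of rack between 0.062 and 0.068 m and angle between panel's own z axis and vertical below 0.07 rad), for 0.1 s.
2. the green panel stands on the easel's ledge, back against the mast, painted side out (z of panel in the frame of easel_mast between 0.07 and 0.08 m and x of panel in the frame of easel_mast between -0.004 and 0.006 m and angle between panel's own z axis and vertical below 1.2 rad), for 0.1 s.
At the end, for the whole second after the job is handed in: The green panel rests on the easel, painted face out: foot on the ledge (within 4 mm), back flat on the mast (within 5 mm and 5 degrees), in line with the mast within 5 degrees, centred within 15 mm; the clamp's lip is down on its top edge (joint 0.040 within 0.005) (z of panel in the frame of easel_mast between 0.071 and 0.079 m and x of panel in the frame of easel_mast between -0.004 and 0.005 m and y of panel in the frame of easel_mast between -0.015 and 0.015 m and angle between the x axis of panel and the z axis of easel_mast, either way round below 0.09 rad and angle between the z axis of panel and the x axis of easel_mast, either way round below 0.09 rad and angle between panel's own z axis and vertical below 1.2 rad and value of joint clamp between 0.035 and 0.045 m and linear speed of panel below 0.02 m/s); the robot touches nothing.
It fails at once if the other panel is shifted by more than 15 mm (distance of other_panel from where it was at the start of the episode above 0.015 m).
It fails at once if the bottle, the pot or one of the jars is shifted by more than 20 mm (distance of any of brush_jar, medium_bottle, paint_pot, water_jar from where it was at the start of the episode above 0.02 m).
It fails at once if the green panel falls down towards the table (height (world z) of panel below 0.045 m).
It fails at once if the clamp is forced onto the panel with more than 30 N (contact force between clamp and panel above 30 N).
It also fails if it takes over 72 s, if anything falls off the work surface, if the arm or the gripper's body presses on something with over 40 N, if the wrist force passes 120 N, or if a joint passes its speed limit or range.

## Working session

There is one attempt and no reset: what is moved stays moved. The work goes in short steps, each a Python script; the robot and the scene stay as the last script left them, time stands still between calls to the robot, and variables do not carry over. Pictures are saved under pics/ and viewed, about 8 in all and at most 12, crops included, and the job is handed in when it is done.

```bash
mkdir -p pics; ls; cat > a.py <<'E'
from plant import r, gripper_to, inverse_kinematics, vision, models, telemetry
import cv2, numpy as np
for c in ("scene","side"):
    im=vision.snapshot(c); cv2.imwrite(f"pics/{c}0.png",cv2.cvtColor(im,cv2.COLOR_RGB2BGR))
    k=vision.get_calibration(c); print(c,np.round(k["position"],3),np.round(k["orientation"],3),k["fx"])
    for n in ["panel","other_panel","rack","rack_slat","easel_mast","clamp_grip","brush_jar","medium_bottle","paint_pot","water_jar"]:
        print(n,[(np.round(d["at"],3).tolist(),round(d["score"],2)) for d in models.mark_of(n,c)[:3]])
print(telemetry.current_t())
E
python3 a.py; python3 -c "
import cv2,numpy as np
cv2.imwrite('pics/both.png',cv2.resize(np.vstack([cv2.imread('pics/scene0.png'),cv2.imread('pics/side0.png')]),None,fx=.7,fy=.7))"
```

```text
pics
scene [ 1.168 -0.314  1.005] [-0.292  0.809  0.477 -0.178] 398.9164995549625
panel [([0.433, 0.511, 0.002], 0.76), ([0.551, 0.309, 0.063], 0.73), ([0.274, 0.388, -0.001], 0.69)]
other_panel [([0.484, 0.25, 0.061], 0.57)]
rack [([0.591, 0.202, 0.0], 0.89), ([0.5, -0.256, 0.172], 0.47)]
rack_slat [([0.555, 0.242, 0.182], 0.65)]
easel_mast [([0.574, -0.206, 0.051], 0.65)]
clamp_grip [([0.5, -0.258, 0.171], 0.91)]
brush_jar [([0.451, -0.031, 0.001], 0.75)]
medium_bottle [([0.593, -0.38, -0.003], 0.67)]
paint_pot [([0.678, -0.195, -0.002], 0.73)]
water_jar [([0.764, 0.268, -0.002], 0.55), ([0.59, 0.2, 0.001], 0.15)]
side [0.011 0.807 1.284] [ 0.098 -0.275  0.899 -0.327] 474.519404649632
panel [([0.554, 0.309, 0.064], 0.85), ([0.277, 0.39, 0.001], 0.71), ([0.431, 0.517, 0.001], 0.7)]
other_panel [([0.484, 0.251, 0.063], 0.66), ([0.767, 0.265, 0.001], 0.43)]
rack [([0.599, 0.206, -0.005], 0.61), ([0.576, -0.209, 0.055], 0.26)]
rack_slat [([0.553, 0.246, 0.182], 0.81), ([0.577, -0.206, 0.057], 0.64), ([0.596, 0.205, -0.003], 0.41)]
easel_mast [([0.575, -0.208, 0.056], 0.84)]
clamp_grip [([0.498, -0.257, 0.173], 0.71)]
brush_jar [([0.447, -0.035, 0.0], 0.68)]
medium_bottle [([0.589, -0.387, -0.0], 0.55), ([0.482, 0.251, 0.065], 0.2)]
paint_pot [([0.68, -0.195, -0.001], 0.66)]
water_jar [([0.765, 0.265, 0.0], 0.69)]
1.1
```

View pics/scene0.png

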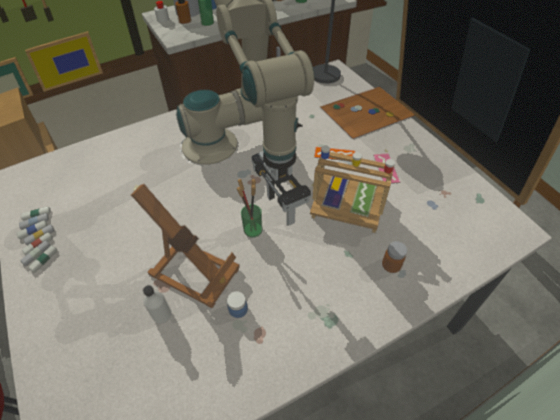

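View pics/side0.png

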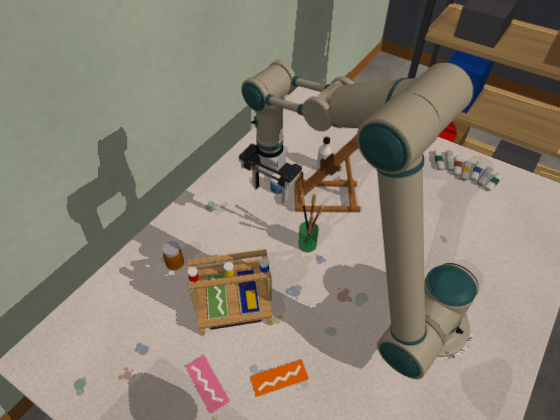

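The scene view shows the easel (base about 195,275; clamp 180,240, low on the mast), the rack with the green panel (365,197) and blue panel (335,190), the brush jar (252,220), bottle (157,305) and pot (237,305). In the side view the green panel is at (217,300). The pink and orange strips on the table are decoys. Next I check reachability and measure the yaws.

```bash
cat > h.py <<'E'
from plant import r, gripper_to, inverse_kinematics, vision, models, telemetry
import cv2, numpy as np
from scipy.spatial.transform import Rotation as R
def q(M): x=R.from_matrix(M).as_quat(); return [float(v) for v in x[[3,0,1,2]]]
def qm(o): return R.from_quat(np.array(o)[[1,2,3,0]]).as_matrix()
def frame(yaw,lean=0): # columns x,y,z ; x horizontal out dir, leaning back by lean
    c,s=np.cos(yaw),np.sin(yaw); h=np.array([c,s,0]); y=np.array([-s,c,0])
    x=np.cos(lean)*h+np.array([0,0,np.sin(lean)]); return np.c_[x,y,np.cross(x,y)]
def tool(n,u,a,flip=1): # tool z = -cos a n + sin a u, jaws along u x n
    z=-np.cos(a)*n+np.sin(a)*u; x=flip*np.cross(u,n); return np.c_[x,np.cross(z,x),z]
def rays(px,c,plane_z):
    k=vision.get_calibration(c); K=np.array([[k["fx"],0,k["cx"]],[0,k["fy"],k["cy"]],[0,0,1]])
    p=cv2.undistortPoints(np.float64(px).reshape(-1,1,2),K,np.array(k["D"])).reshape(-1,2)
    d=np.c_[p,np.ones(len(p))]@qm(k["orientation"]).T; o=np.array(k["position"])
    return o+d*((plane_z-o[2])/d[:,2])[:,None]
RO=np.array([.595,.204,0]); EO=np.array([.5745,-.207,.054])
EOFF=.006 # grasp point ahead of TCP
E
cat > b.py <<'E'
from h import *
for c in ("side","scene"):
  vision.snapshot(c)
  for n in ("panel","other_panel"):
    for d in models.regions_of(n,c)[:3]:
        ys,xs=np.nonzero(d["pixels"]); 
        P=rays(np.c_[xs,ys],c,.068)[:,:2]; rc=cv2.minAreaRect(np.float32(P*1000)); 
        pc=np.linalg.svd((P-P.mean(0)),full_matrices=False)[2][0]
        print(c,n,round(d["score"],2),len(xs),[np.round(v,1) for v in rc],P.mean(0).round(3),np.degrees(np.arctan2(pc[1],pc[0])).round(1))
RF=frame(np.radians(135)); EF=frame(np.radians(33.6),np.radians(35))
q0=telemetry.current_joints()
for a in (-20,0,15,30,45,60):
  A=np.radians(a)
  for fl in (1,-1):
    res=[]
    T=tool(RF[:,2],RF[:,0],A,fl)
    for x in (-.02,.01,.05):
        p=RO+RF@[x,-.045,.068]-T[:,2]*(.025 if x>0 else .006); s=inverse_kinematics(p,q(T)); res.append(None if s is None else np.round(s,2).tolist())
    T=tool(EF[:,0],-EF[:,2],A,fl)
    for g in ([.0,0,.125],[.05,0,.17]):
        p=EO+EF@g-T[:,2]*.006; s=inverse_kinematics(p,q(T)); res.append(None if s is None else np.round(s,2).tolist())
    for g in (.149,.25):
        p=EO+EF@[-.009,0,g]-T[:,2]*.006; s=inverse_kinematics(p,q(T)); res.append(None if s is None else np.round(s,2).tolist())
    print(a,fl); [print("   ",v) for v in res]
E
python3 b.py
```

```text
side panel 0.96 1244 [array([410.8, 527.7]), array([ 56.7, 147.2]), np.float64(67.5)] [0.409 0.529] 157.2
side panel 0.8 747 [array([549.6, 315.2]), array([ 57.5, 148.1]), np.float64(42.1)] [0.543 0.323] 132.6
side panel 0.76 1146 [array([265.1, 412. ]), array([141.7,  55.8]), np.float64(51.8)] [0.265 0.413] 52.6
side other_panel 0.68 682 [array([482.5, 253.6]), array([ 57.7, 146.2]), np.float64(42.8)] [0.474 0.263] 131.7
side other_panel 0.57 3939 [array([527. , 276.4]), array([246.5, 257.2]), np.float64(44.0)] [0.535 0.271] 158.5
side other_panel 0.29 603 [array([466.3, -70.9]), array([ 62. , 240.5]), np.float64(25.6)] [ 0.446 -0.03 ] 112.8
scene panel 0.68 517 [array([558.5, 306.5]), array([ 53. , 131.7]), np.float64(42.2)] [0.56  0.305] -47.5
scene panel 0.65 172 [array([332.2, 348.8]), array([138.7,  52.3]), np.float64(60.9)] [0.329 0.349] 61.5
scene panel 0.57 208 [array([482.7, 459.6]), array([ 55.4, 143.5]), np.float64(68.0)] [0.476 0.467] -15.3
scene other_panel 0.72 578 [array([492.4, 243.9]), array([ 59.7, 135.9]), np.float64(43.2)] [0.494 0.242] -47.5
-20 1
    [0.4, 0.5,
[... 2630 characters left out ...]
51, 1.75, 2.25]
    [-0.03, 0.81, 1.19, 0.52, 1.75, 2.26]
    [0.01, 0.77, 1.27, 0.53, 1.69, 2.27]
    [-0.47, 0.37, 1.55, -0.16, 1.31, -2.58]
    [-0.45, 0.34, 1.43, -0.15, 1.46, -2.58]
    [-0.5, 0.34, 1.56, -0.16, 1.33, -2.61]
    None
60 1
    [-0.09, 0.96, 1.07, 0.64, 1.95, -0.9]
    [-0.08, 0.94, 1.1, 0.65, 1.94, -0.9]
    [-0.04, 0.9, 1.19, 0.66, 1.88, -0.91]
    [-0.62, 0.29, 1.66, 0.09, 1.16, 0.33]
    [-0.6, 0.26, 1.54, 0.08, 1.31, 0.37]
    [-0.66, 0.27, 1.66, 0.09, 1.19, 0.29]
    [-0.76, 0.18, 1.56, 0.09, 1.38, 0.2]
60 -1
    [-0.09, 0.96, 1.07, 0.64, 1.95, 2.24]
    [-0.08, 0.94, 1.1, 0.65, 1.94, 2.24]
    [-0.04, 0.9, 1.19, 0.66, 1.88, 2.23]
    None
    None
    None
    None
```

```bash
cat > c.py <<'E'
from h import *
EF=frame(np.radians(33.6),np.radians(35)); T=tool(EF[:,0],-EF[:,2],np.radians(10))
r.move_to((EO+EF@[.16,0,.149]-T[:,2]*.006).tolist(),q(T))
k=vision.get_calibration("wrist"); im=vision.snapshot("wrist"); cv2.imwrite("pics/w1.png",cv2.cvtColor(im,cv2.COLOR_RGB2BGR))
for n in ["easel_mast","clamp_grip"]:
  for f in (models.mark_of,models.boxes_of):
    print(n,[(np.round(d["at"],3).tolist(),round(d["score"],2)) for d in f(n,"wrist")[:2]])
print(k, telemetry.current_t(), telemetry.current_wrist_force())
# overlay of model: ledge corners and mast edges
K=np.array([[k["fx"],0,k["cx"]],[0,k["fy"],k["cy"]],[0,0,1]]);M=qm(k["orientation"])
L=[([17,-75,0],[17,75,0]),([22,-75,9],[22,75,9]),([0,-20,0],[0,-20,315]),([0,20,0],[0,20,315]),([8,-27,122],[8,27,122])]
for A,B in L:
    P=np.array([EO+EF@(np.array(A)+(np.array(B)-A)*t)/1 if 0 else EO+EF@((np.array(A)+(np.array(B)-np.array(A))*t)/1000) for t in np.linspace(0,1,20)])
    C=(P-k["position"])@M; C=C[C[:,2]>.03]
    if len(C)<2: continue
    px=cv2.projectPoints(C,np.zeros(3),np.zeros(3),K,np.array(k["D"]))[0].reshape(-1,2)
    cv2.polylines(im,[px.astype(np.int32)],False,(0,255,0),1)
cv2.imwrite("pics/w1o.png",cv2.cvtColor(im,cv2.COLOR_RGB2BGR))
E
python3 c.py
```

```text
easel_mast [([0.573, -0.207, 0.056], 0.57)]
easel_mast [([0.538, -0.236, 0.124], 0.89)]
clamp_grip [([0.45, -0.029, -0.002], 0.75), ([0.497, -0.261, 0.164], 0.61)]
clamp_grip [([0.515, -0.248, 0.168], 0.93)]
{'fx': 355.66424981927986, 'fy': 355.66424981927986, 'cx': 287.512474758055, 'cy': 218.33554670250422, 'D': array([-0.05556217,  0.        ,  0.        ,  0.        ,  0.        ]), 'position': array([ 0.74970692, -0.09095673,  0.32838199]), 'orientation': array([ 0.43900294,  0.76447297, -0.40905119, -0.23565785])} 2.4667 [ 0.55345675 -0.28280562 -0.94528446]
```

View pics/w1o.png

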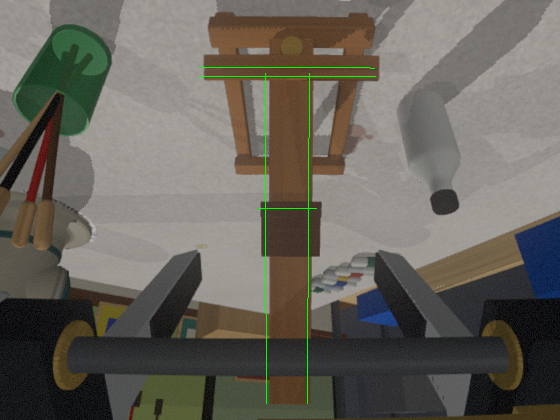

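The wrist view shows the model overlay within about 2 px of the ledge (204–378, 57–80), mast (270–312) and sleeve (262–321, 203–255). I'll shift the easel model about 1 mm, then raise the clamp.

```bash
cat >> h.py <<'E'
EF=frame(np.radians(33.6),np.radians(35)); EO=EO-.0012*EF[:,1]
RF=frame(np.radians(132.5))
def st(m=""): print(m,"t",round(telemetry.current_t(),2),"F",np.round(telemetry.current_wrist_force(),1),"open",round(telemetry.current_opening(),4),"p",np.round(telemetry.current_ee_pos(),4))
E
cat > d.py <<'E'
from h import *
T=tool(EF[:,0],-EF[:,2],np.radians(10)); P=lambda g:(EO+EF@g-T[:,2]*.006).tolist()
print(r.move_l(P([-.005,0,.150]),vel=.12,guard=12)); st("in")
gripper_to(.045,20); st("grip")
print(r.move_l(P([-.005,0,.256]),vel=.08,guard=25)); st("up")
gripper_to(.094); r.move_l(P([.10,0,.256]),vel=.15); st("out")
for c in ("side","scene"):
    vision.snapshot(c); print([(np.round(EF.T@(np.array(d["at"])-EO),3).tolist(),round(d["score"],2)) for d in models.mark_of("clamp_grip",c)[:2]])
E
python3 d.py
```

```text
False
in t 3.99 F [ 0.5 -0.4  0.7] open 0.0936 p [ 0.5043 -0.2554  0.1785]
grip t 4.69 F [ 0.9 -3.3 -0.8] open 0.054 p [ 0.5041 -0.2563  0.1783]
False
up t 6.17 F [ 2.2 -4.4 -2.3] open 0.054 p [ 0.4534 -0.2898  0.2651]
out t 7.8 F [-0.6  0.2 -0.1] open 0.0937 p [ 0.5242 -0.2416  0.3249]
[([-0.011, -0.0, 0.253], 0.37)]
[([-0.007, -0.001, 0.253], 0.58)]
```

```bash
cat > e.py <<'E'
from h import *
T=tool(RF[:,2],RF[:,0],np.radians(30))
r.move_to([.66,-.06,.33],q(T)); gripper_to(0.0)
p=RO+RF@[-.09,-.045,.20]; r.move_to(p.tolist(),q(T)); st()
k=vision.get_calibration("wrist"); im=vision.snapshot("wrist")
for n in ["panel","other_panel","rack","rack_slat"]:
    print(n,[(np.round(RF.T@(np.array(d["at"])-RO),3).tolist(),round(d["score"],2)) for d in models.mark_of(n,"wrist")[:3]])
for n in ("panel","other_panel"):
    for d in models.regions_of(n,"wrist")[:2]:
        ys,xs=np.nonzero(d["pixels"]); P=((rays(np.c_[xs,ys],"wrist",.068)-RO)@RF)[:,:2]; rc=cv2.minAreaRect(np.float32(P*1000)); print(n,round(d["score"],2),[np.round(v,1) for v in rc])
K=np.array([[k["fx"],0,k["cx"]],[0,k["fy"],k["cy"]],[0,0,1]]);M=qm(k["orientation"])
L=[([0,-105,65],[0,105,65]),([0,0,65],[200,0,65]),([56,-105,180],[56,105,180]),([30,-74,68],[30,-16,68])]
for A,B in L:
    A,B=np.array(A),np.array(B);C=np.array([RO+RF@((A+(B-A)*t)/1000) for t in np.linspace(0,1,20)]);C=(C-k["position"])@M;C=C[C[:,2]>.03]
    if len(C)>1: cv2.polylines(im,[cv2.projectPoints(C,np.zeros(3),np.zeros(3),K,np.array(k["D"]))[0].reshape(-1,2).astype(np.int32)],False,(255,0,255),1)
cv2.imwrite("pics/w2o.png",cv2.cvtColor(im,cv2.COLOR_RGB2BGR))
E
python3 e.py
```

```text
t 11.87 F [ 0.3  0.7 -1.1] open 0.0007 p [0.6896 0.1668 0.2008]
panel [([0.112, -0.041, 0.061], 0.56)]
other_panel [([0.108, 0.05, 0.066], 0.94)]
rack []
rack_slat [([0.055, 0.0, 0.179], 0.78)]
panel 0.56 [array([ 92.8, -39.4]), array([ 58. , 117.2]), np.float64(89.8)]
panel 0.52 [array([205.3, -89.2]), array([30.2, 15.1]), np.float64(87.2)]
other_panel 0.71 [array([91.9, 51.6]), array([ 59.4, 118.4]), np.float64(89.8)]
```

View pics/w2o.png

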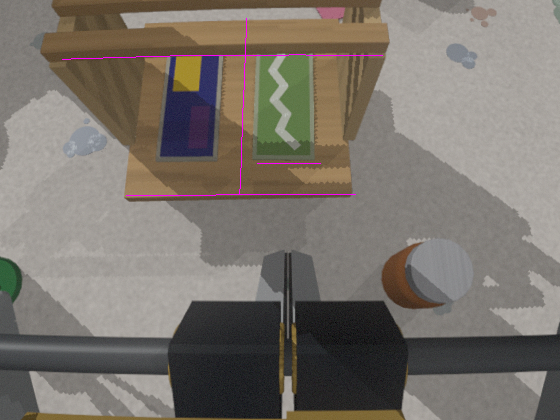

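```bash
sed -i '/^EF=/s/\.0012/.0018/' h.py; cat > f.py <<'E'
from h import *
import sys
T=tool(RF[:,2],RF[:,0],np.radians(35)); Y=-.0405
P=lambda x,z:(RO+RF@[x,Y,z]-T[:,2]*.025)
r.move_to(P(.02,.11).tolist(),q(T))
r.move_l(P(.058,.085).tolist(),vel=.1,guard=8)
f0=telemetry.current_wrist_force()[2]
hit=r.move_l(P(.058,.060).tolist(),vel=.02,guard=4); st(f"hit {hit}")
z=((np.array(telemetry.current_ee_pos())+T[:,2]*.025))[2]; print("tip z",z)
if hit:
    for x in (.058,.053,.048,.043,.038,.033,.028,.023,.020):
        r.move_l(P(x,z).tolist(),vel=.05)
        f=telemetry.current_wrist_force()[2]-f0; print(x,round(z,4),round(f,1))
        z+=np.clip((f-5.5)*.0002,-.0006,.0006)
r.move_l(P(.020,z+.05).tolist(),vel=.1); r.move_l(P(-.09,.19).tolist(),vel=.2)
vision.snapshot("wrist")
for d in models.regions_of("panel","wrist")[:2]:
    ys,xs=np.nonzero(d["pixels"]); Q=((rays(np.c_[xs,ys],"wrist",.068)-RO)@RF)[:,:2]; rc=cv2.minAreaRect(np.float32(Q*1000)); print(round(d["score"],2),[np.round(v,1) for v in rc],"near",np.percentile(Q[:,0],1).round(4))
st()
E
python3 f.py
```

```text
hit True t 14.08 F [ 0.6 -1.   3.6] open 0.0003 p [0.5952 0.2637 0.0933]
tip z 0.07280782399707453
0.058 0.0728 4.1
0.053 0.0725 5.0
0.048 0.0724 6.0
0.043 0.0725 6.1
0.038 0.0726 5.4
0.033 0.0726 6.1
0.028 0.0727 5.5
0.023 0.0727 5.9
0.02 0.0728 5.9
0.93 [array([269.3,  99.2]), array([94.8, 10.9]), np.float64(87.9)] near 0.2653
0.62 [array([240., -76.]), array([73.9, 52.9]), np.float64(10.1)] near 0.2061
 t 17.88 F [-0.2 -0.   0.3] open 0.0008 p [0.6943 0.1553 0.2097]
```

```bash
cat >> h.py <<'E'
def green(c="wrist",save=None):
    im=vision.snapshot(c); hsv=cv2.cvtColor(im,cv2.COLOR_RGB2HSV)
    m=cv2.inRange(hsv,(40,60,40),(75,255,255)); ys,xs=np.nonzero(m)
    Q=((rays(np.c_[xs,ys],c,.068)-RO)@RF)[:,:2]; k=(np.abs(Q[:,1]+.042)<.05)&(Q[:,0]>-.1)&(Q[:,0]<.17); Q=Q[k]
    rc=cv2.minAreaRect(np.float32(Q*1000)); print("green n",len(Q),[np.round(v,1) for v in rc],"near",np.percentile(Q[:,0],.5).round(4),"y",np.percentile(Q[:,1],[1,99]).round(4))
    if save: cv2.imwrite(save,cv2.cvtColor(im,cv2.COLOR_RGB2BGR))
E
python3 -c "
from h import *
green(save='pics/w3.png'); green('side')"
```

```text
green n 4876 [array([ 70.4, -39.5]), array([ 50.7, 141.6]), np.float64(89.8)] near -0.0003 y [-0.0643 -0.0148]
green n 365 [array([ 71.8, -41.7]), array([ 50.5, 143. ]), np.float64(89.8)] near 0.0006 y [-0.0666 -0.0173]
```

View pics/w3.png

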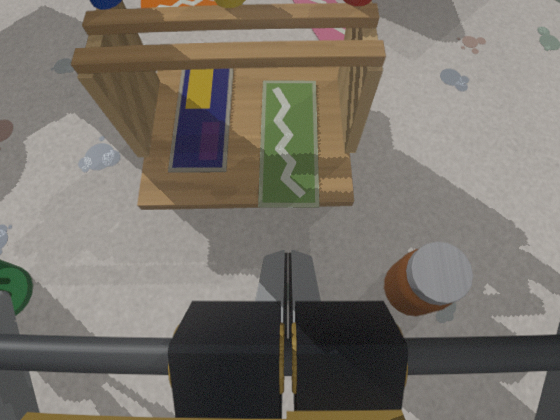

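The panel moved exactly as commanded: its near end is now at the board edge (260–318, 205), still straight. Second stroke.

```bash
sed -i '/^vision.snapshot/,/^    ys/d' f.py; echo 'green(); green("side")' >> f.py; python3 f.py
```

```text
hit True t 19.9 F [ 1.  -0.4  3.9] open 0.0001 p [0.5952 0.2637 0.0933]
tip z 0.07279158194942795
0.058 0.0728 2.0
0.053 0.0722 4.2
0.048 0.0719 5.2
0.043 0.0719 6.1
0.038 0.072 4.8
0.033 0.0719 6.1
0.028 0.072 5.2
0.023 0.0719 5.7
0.02 0.072 6.2
 t 23.6 F [-1.  -0.4 -0.2] open 0.0003 p [0.6948 0.1547 0.2095]
green n 5496 [array([ 32.7, -39.4]), array([ 50.6, 141.7]), np.float64(89.9)] near -0.0381 y [-0.064  -0.0146]
green n 218 [array([ 32.9, -42. ]), array([ 49.5, 142. ]), np.float64(89.9)] near -0.0378 y [-0.0663 -0.0174]
```

```bash
cat > g.py <<'E'
from h import *
A=np.radians(25); T=tool(RF[:,2],RF[:,0],A); Y=-.0405; GO=.010
P=lambda x,z:(RO+RF@[x,Y,z]-T[:,2]*GO).tolist()
gripper_to(.085); r.move_to(P(-.06,.15),q(T)); 
print(r.move_l(P(-.026,.0665),vel=.1,guard=6)); st("at")
green()
gripper_to(.05,30); st("grip")
r.move_l(P(-.026,.080),vel=.05); r.move_l(P(-.17,.10),vel=.15); st("out")
r.move_l(P(-.17,.33),vel=.25)
TE=tool(EF[:,0],-EF[:,2],A); PE=lambda g:(EO+EF@g-TE[:,2]*GO).tolist()
r.move_to(PE([.12,0,.19]),q(TE)); st("easel")
for c in ("wrist","side"):
    im=vision.snapshot(c); cv2.imwrite(f"pics/{c}4.png",cv2.cvtColor(im,cv2.COLOR_RGB2BGR))
E
python3 g.py; python3 -c "
import cv2,numpy as np
cv2.imwrite('pics/b4.png',np.hstack([cv2.resize(cv2.imread('pics/wrist4.png'),(400,300)),cv2.resize(cv2.imread('pics/side4.png')[80:290,200:480],(400,300))]))"
```

```text
False
at t 26.46 F [0.4 0.3 0.7] open 0.0848 p [0.646  0.2089 0.0761]
green n 20132 [array([ 32.1, -39.5]), array([ 50.5, 141.9]), np.float64(89.8)] near -0.0383 y [-0.0642 -0.0148]
grip t 27.07 F [-0.3 -0.2  0.6] open 0.0571 p [0.6454 0.2091 0.0757]
out t 28.6 F [-0.2  0.9  0.2] open 0.0571 p [0.742  0.1035 0.1089]
easel t 31.03 F [-0.5 -0.5 -0.1] open 0.0569 p [ 0.571  -0.2112  0.2866]
```

View pics/b4.png

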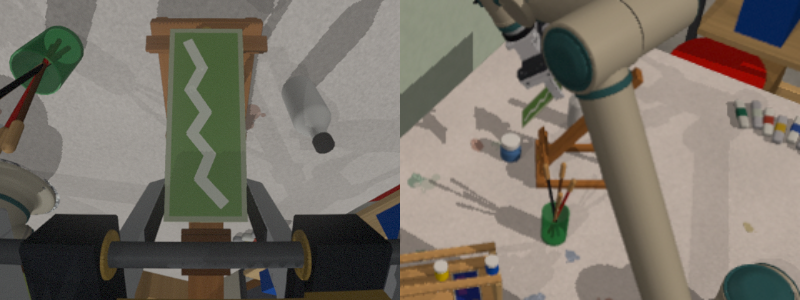

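The panel is held by its edges, straight and painted side towards the camera (wrist full image about 238–340, 42–305). I'll check its pitch in the grip with PnP.

```bash
cat > p.py <<'E'
from h import *
def panel_pose():
    im=vision.snapshot("wrist"); k=vision.get_calibration("wrist")
    m=cv2.inRange(cv2.cvtColor(im,cv2.COLOR_RGB2HSV),(40,80,40),(75,255,255))
    n,lb,s,_=cv2.connectedComponentsWithStats(cv2.morphologyEx(m,cv2.MORPH_CLOSE,np.ones((3,3)))[:310])
    roi=np.argsort([-(s[i,4] if 200<s[i,0]+s[i,2]/2<380 else 0) for i in range(1,n)])+1
    keep=[i for i in roi[:3] if s[i,4]>300 and s[i,0]>200 and s[i,0]+s[i,2]<380]
    ys,xs=np.nonzero(np.isin(lb,keep)); h=cv2.convexHull(np.int32(np.c_[xs,ys]))
    ap=cv2.approxPolyN(h,4,ensure_convex=True).reshape(4,2).astype(float)
    c=ap.mean(0); o=sorted(ap.tolist(),key=lambda v:np.arctan2(v[1]-c[1],v[0]-c[0])) # TL,TR,BR,BL
    K=np.array([[k["fx"],0,k["cx"]],[0,k["fy"],k["cy"]],[0,0,1]])
    # image top = far (foot) end = panel +x
    w,l=.02525,.071; ob=np.array([[l,w,.003],[l,-w,.003],[-l,-w,.003],[-l,w,.003]])
    print("corners",np.round(o,1).tolist())
    best=None
    ok,rv,tv,er=cv2.solvePnPGeneric(ob,np.array(o),K,np.array(k["D"]),flags=cv2.SOLVEPNP_IPPE)
    for a,b,e in zip(rv,tv,er):
        M=qm(k["orientation"])@cv2.Rodrigues(a)[0]; p=np.array(k["position"])+qm(k["orientation"])@b.ravel()
        pm=EF.T@(p-EO); mm=EF.T@M
        print("pos in mast",pm.round(4),"x axis",mm[:,0].round(3),"normal",mm[:,2].round(3),"err",e.round(2))
if __name__=="__main__": panel_pose(); st()
E
python3 p.py
```

```text
corners [[244.0, 46.0], [333.0, 46.0], [338.0, 302.0], [237.0, 302.0]]
pos in mast [ 0.1224 -0.0009  0.1312] x axis [-0.123 -0.992 -0.003] normal [-0.991  0.123 -0.054] err [140.46]
pos in mast [ 0.1218 -0.001   0.1495] x axis [ 0.296 -0.934  0.201] normal [-0.804 -0.357 -0.476] err [145.75]
 t 31.18 F [-0.7  1.1  0.1] open 0.0571 p [ 0.5713 -0.2113  0.2869]
```

```bash
sed -i 's/,\.003\]/,0.]/g; s/pm=EF.T@(p-EO)/pm=EF.T@(p-.003*M[:,2]-EO)/' p.py; python3 p.py
```

```text
corners [[244.0, 46.0], [332.0, 46.0], [339.0, 302.0], [236.0, 302.0]]
pos in mast [ 0.1172 -0.0009  0.1311] x axis [-0.004 -0.002 -1.   ] normal [ 1.     0.007 -0.004] err [0.18]
pos in mast [ 0.1185 -0.0009  0.147 ] x axis [ 0.619 -0.001 -0.786] normal [ 0.786 -0.004  0.619] err [9.04]
 t 31.23 F [ 0.1 -0.2 -1. ] open 0.0568 p [ 0.5712 -0.2113  0.2869]
```

Panel is parallel to the mast within 0.5°, centred within 1 mm. Placing.

```bash
cat > i.py <<'E'
from h import *
A=np.radians(25); GO=.010
TE=tool(EF[:,0],-EF[:,2],A); PE=lambda g:(EO+EF@g-TE[:,2]*GO).tolist()
def me(): 
    return (EF.T@(np.array(telemetry.current_ee_pos())+TE[:,2]*GO-EO)).round(4)
print(r.move_l(PE([.05,0,.157]),vel=.15))
print(r.move_l(PE([.009,0,.157]),vel=.08,guard=5),me()); st()
print(r.move_l(PE([.009,0,.130]),vel=.03,guard=3),me()); st("down")
z=me()[2]
print(r.move_l(PE([-.003,0,z]),vel=.02,guard=3),me()); st("in")
im=vision.snapshot("wrist"); cv2.imwrite("pics/w5.png",cv2.cvtColor(im,cv2.COLOR_RGB2BGR))
from p import panel_pose; panel_pose()
E
python3 i.py
```

```text
False
False [ 0.0094 -0.0003  0.1571]
 t 32.56 F [-0.1 -0.1 -0.8] open 0.0571 p [ 0.5112 -0.2516  0.1967]
True [0.008  0.0002 0.1349]
down t 33.27 F [-0.2 -1.6  1.2] open 0.0576 p [ 0.5205 -0.2448  0.1778]
True [0.0019 0.0002 0.1349]
in t 33.66 F [-0.1 -0.3  1.2] open 0.0569 p [ 0.5164 -0.2475  0.1743]
corners [[243.0, 43.0], [332.0, 43.0], [340.0, 302.0], [237.0, 302.0]]
pos in mast [-0.0003 -0.0008  0.0766] x axis [ 0.013  0.004 -1.   ] normal [ 1.    -0.011  0.013] err [0.25]
pos in mast [ 0.0007 -0.0008  0.0917] x axis [ 0.604  0.005 -0.797] normal [0.797 0.012 0.604] err [8.69]
```

```bash
cat > j.py <<'E'
from h import *
from p import panel_pose
A=np.radians(25); GO=.010
TE=tool(EF[:,0],-EF[:,2],A); PE=lambda g:(EO+EF@g-TE[:,2]*GO).tolist()
gripper_to(.075); gripper_to(.09); st("open")
p=np.array(telemetry.current_ee_pos()); r.move_l((p+.09*EF[:,0]).tolist(),vel=.12); r.hold(.2); st("back")
im=vision.snapshot("wrist"); cv2.imwrite("pics/w6.png",cv2.cvtColor(im,cv2.COLOR_RGB2BGR)); panel_pose()
vision.snapshot("wrist")
print([(np.round(EF.T@(np.array(d["at"])-EO),3).tolist(),round(d["score"],2)) for d in models.mark_of("clamp_grip","wrist")[:2]])
E
python3 j.py
```

```text
open t 34.73 F [-0.4  0.1  0.8] open 0.0901 p [ 0.5163 -0.2477  0.1744]
back t 35.83 F [ 0.7 -0.1  0.2] open 0.0901 p [ 0.5771 -0.2071  0.2257]
corners [[257.0, 115.0], [319.0, 115.0], [321.0, 294.0], [254.0, 294.0]]
pos in mast [-0.0037 -0.0007  0.0764] x axis [ 0.055 -0.002 -0.999] normal [0.998 0.016 0.055] err [0.19]
pos in mast [-0.0035 -0.0006  0.0816] x axis [ 0.382 -0.002 -0.924] normal [ 0.924 -0.017  0.382] err [2.13]
[]
```

View pics/w6.png

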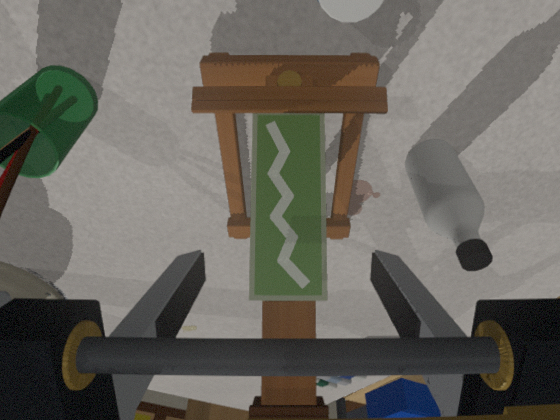

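The panel stands centred on the ledge (250–327, 112–298), with its foot behind the lip and its face out. Now the clamp comes down.

```bash
cat > k.py <<'E'
from h import *
T=tool(EF[:,0],-EF[:,2],np.radians(10)); P=lambda g:(EO+EF@g-T[:,2]*.006).tolist()
me=lambda:(EF.T@(np.array(telemetry.current_ee_pos())+T[:,2]*.006-EO)).round(4)
gripper_to(.094); r.move_to(P([.11,0,.262]),q(T)); 
print(r.move_l(P([-.005,0,.262]),vel=.12,guard=8),me())
gripper_to(.045,20); st("grip"); z0=me()[2]
r.move_l(P([-.005,0,z0-.066]),vel=.07,guard=15); print(me()); st("near")
f0=np.array(telemetry.current_wrist_force())
hit=r.move_l(P([-.005,0,z0-.085]),vel=.012,guard=5); print(hit,me(),"along mast",(EF[:,2]@(np.array(telemetry.current_wrist_force())-f0)).round(1)); st("down"); print("q from",.256-.137,"moved",me()[2]-z0)
im=vision.snapshot("wrist"); cv2.imwrite("pics/w7.png",cv2.cvtColor(im,cv2.COLOR_RGB2BGR))
E
python3 k.py
```

```text
False [-4.500e-03 -2.000e-04  2.618e-01]
grip t 38.71 F [ 0.5 -1.   0.5] open 0.054 p [ 0.4506 -0.2917  0.27  ]
[-0.005  -0.0003  0.1949]
near t 39.8 F [ 3.4 -1.1 -2.9] open 0.0536 p [ 0.4827 -0.2705  0.215 ]
True [-0.005  -0.0003  0.1949] along mast 5.4
down t 40.3 F [-0.2  0.8  2.4] open 0.0539 p [ 0.4827 -0.2705  0.2151]
q from 0.119 moved -0.06710000000000002
```

View pics/w7.png

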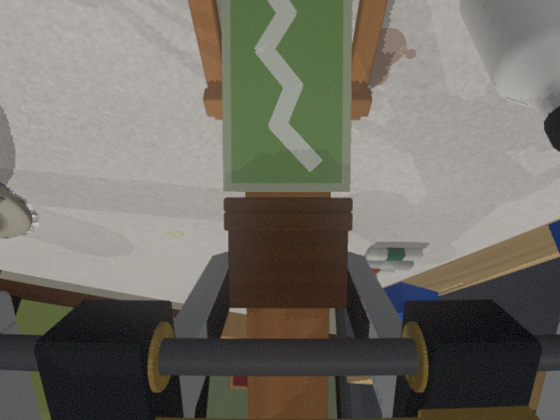

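The guard tripped on friction reversal; the lip (row 200–228) is still about 7 mm short of the panel top (row 190). Continuing in small steps with the force read each time.

```bash
cat > l.py <<'E'
from h import *
T=tool(EF[:,0],-EF[:,2],np.radians(10)); P=lambda g:(EO+EF@g-T[:,2]*.006).tolist()
me=lambda:(EF.T@(np.array(telemetry.current_ee_pos())+T[:,2]*.006-EO)).round(4)
z=.1949
for i in range(18):
    z-=.001; h=r.move_l(P([-.005,0,z]),vel=.015,guard=9); f=EF[:,2]@np.array(telemetry.current_wrist_force())
    print(round(z,4),me()[2],h,f.round(1))
    if f>8 or h: break
st(); im=vision.snapshot("wrist"); cv2.imwrite("pics/w8.png",cv2.cvtColor(im,cv2.COLOR_RGB2BGR))
E
python3 l.py
```

```text
0.1939 0.1942 False 2.2
0.1929 0.1928 False 1.4
0.1919 0.1917 False 1.6
0.1909 0.1907 False 1.8
0.1899 0.1898 False 1.9
0.1889 0.1888 False 1.2
0.1879 0.1878 False 1.7
0.1869 0.1867 False 1.5
0.1859 0.1865 False 2.6
0.1849 0.1865 False 6.6
0.1839 0.1863 False 8.2
 t 43.1 F [ 1.4 -4.   9.2] open 0.0539 p [ 0.4868 -0.2677  0.208 ]
```

View pics/w8.png

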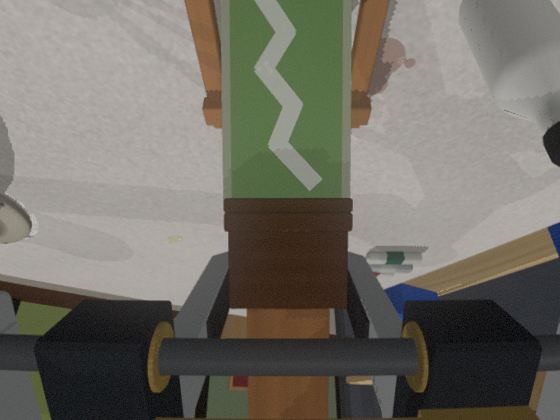

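Contact is firm (8 N), and the lip is on the panel's top edge at row 198. I'll unload, release, retreat and check.

```bash
cat > m.py <<'E'
from h import *
T=tool(EF[:,0],-EF[:,2],np.radians(10)); P=lambda g:(EO+EF@g-T[:,2]*.006).tolist()
r.move_l(P([-.005,0,.1862]),vel=.01); st("unload")
gripper_to(.07); gripper_to(.094); st("open")
r.move_l(P([.13,0,.1862]),vel=.12); r.hold(.3); st("back")
im=vision.snapshot("wrist"); cv2.imwrite("pics/w9.png",cv2.cvtColor(im,cv2.COLOR_RGB2BGR))
for c in ("wrist","side","scene"):
    if c!="wrist": vision.snapshot(c)
    for n in ("clamp_grip","panel"):
        print(c,n,[(np.round(EF.T@(np.array(d["at"])-EO),3).tolist(),round(d["score"],2)) for d in models.mark_of(n,c)[:3]])
    for n in ("other_panel","brush_jar","medium_bottle","paint_pot","water_jar"):
        if c!="wrist": print(n,[np.round(d["at"],3).tolist() for d in models.mark_of(n,c)[:1]])
E
python3 m.py
```

```text
unload t 43.53 F [ 2.8 -4.1  3.9] open 0.0538 p [ 0.4867 -0.2678  0.2081]
open t 44.58 F [ 0.2 -0.2 -0.5] open 0.0941 p [ 0.4867 -0.2675  0.2079]
back t 46.16 F [ 1.1  0.7 -0.2] open 0.0937 p [ 0.5785 -0.2065  0.2853]
wrist clamp_grip [([-0.013, -0.001, 0.178], 0.55)]
wrist panel [([-0.004, 0.003, 0.076], 0.87)]
side clamp_grip [([-0.008, 0.002, 0.178], 0.63)]
side panel [([0.202, 0.683, -0.208], 0.9), ([0.038, 0.663, -0.09], 0.89), ([0.002, -0.002, 0.076], 0.44)]
other_panel [[0.481, 0.249, 0.066]]
brush_jar [[0.448, -0.033, -0.003]]
medium_bottle []
paint_pot [[0.676, -0.19, 0.002]]
water_jar [[0.768, 0.266, -0.001]]
scene clamp_grip [([-0.007, 0.003, 0.173], 0.71)]
scene panel [([-0.0, -0.0, 0.078], 0.95), ([0.037, 0.663, -0.091], 0.71), ([0.199, 0.678, -0.204], 0.52)]
other_panel []
brush_jar [[0.452, -0.032, -0.002]]
medium_bottle []
paint_pot [[0.682, -0.192, -0.002]]
water_jar [[0.764, 0.264, -0.002]]
```

View pics/w9.png

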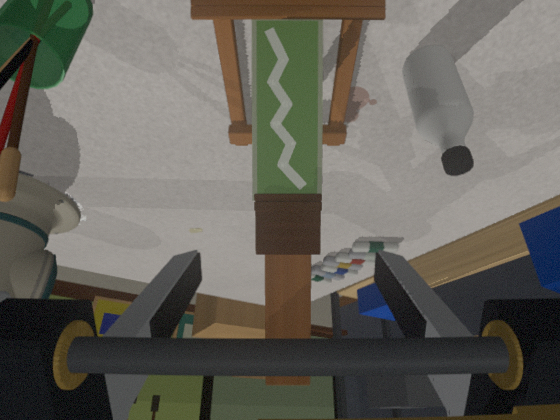

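The panel stands centred under the lip (252–322, 20–195), clamp point at z 0.173–0.178 (0.177 expected), robot clear of everything.

```bash
python3 -c "
from h import *
r.sign_off(); st()"
```

```text
the job is handed in; nothing more can be done
the job is handed in; nothing more can be done
```

The green panel is on the easel with the clamp down on its top edge, and the job is handed in; no verdict is reported.

**What I did:** I raised the clamp and dragged the panel out flat in two 38 mm strokes at about 5–6 N, leaving about 42 mm of overhang. I then gripped it by its long edges and stood it on the ledge against the mast. The clamp came down until it met about 8 N at the wrist; I unloaded it, released and backed off. The last clock reading before hand-in was about 46 s.

**Last checks:**
- **Panel:** with it seated but still gripped, my fit put it at mast x −0.3 mm, y −0.8 mm and z 76.6 mm, tilted under 1°. The final detections gave z 76–78 mm and x and y within about 4 mm.
- **Clamp:** the contact position puts the joint at about 0.040. The detections gave 0.036–0.041.
- **Other items:** the brush jar, pot, water jar and blue panel read within about 6 mm of where they started, which is about the detectors' accuracy.

**Checks that disagreed or failed:**
- After release, the fit gave x −3.7 mm and about 3° of tilt. The lip was hiding the panel's foot, so I put this down to that.
- The first guarded clamp descent stopped early on friction; I finished it in 1 mm steps.
- The final detection missed the bottle in both room cameras. The wrist picture shows it standing upright.

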